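# Turn the packing carousel so the round tub faces the pointer

## Task

Turn the small-parts carousel by pushing the short black posts on its rim with the fingertips, gently and without flinging it, until the round tub stands in line with the fixed pointer that sticks out from under the disc, and leave it standing still there. Only push: do not grip or lift anything and do not push on the tub, the bins or the jar, which must ride round upright in the middle. Leave everything else on the bench where it is.

Things in the scene. Friction and masses are not known exactly. Their poses are not given: they have to be found in the camera images.
- foot: Fixed dark steel foot of the carousel on the bench: a round plate 190 mm across and 20 mm high under the disc, with a flat pointer tongue (6 mm high, 20 mm wide, diamond-shaped end) that runs along the foot's own -x axis out from under the disc to 210 mm from the centre. Origin: on the turning axis at bench height; z up. It never moves during a run.
- carousel: Grey disc, 290 mm across, 14 mm thick, turning either way without stops about its vertical axis on the foot; its top is 36 mm above the bench. Origin: on the axis at the disc's underside; own x axis points from the centre to the round tub, z up. Light drag keeps it where it is left: about 1.5 to 2.5 N on a post turns it slowly, and it stops within a degree or two when a slow push stops.
- post (a point): Centre of the top of one of six upright black posts on the disc's rim, each 14 mm across, 32 mm high (tops 68 mm above the bench), 135 mm from the axis, at 30, 90, 150, 210, 270 and 330 degrees counter-clockwise from the direction of the tub; this one is at 30. They turn with the disc.
- tub: The round tub: blue plastic open cup, 54 mm across the rim and 48 mm high, fixed on the disc, centre 75 mm from the axis. The only round one of the four blue containers. Origin: centre of its underside, 36 mm above the bench.
- bins: The three rectangular blue plastic bins, 45 mm (radial) x 60 mm and 48 mm high, fixed on the disc, centres 75 mm from the axis at 90, 180 and 270 degrees from the tub. Origin: on the turning axis at the disc's top.
- tub_mark (a point): Point on the disc's top near its rim, 140 mm from the axis, straight outward of the round tub's centre. Turns with the disc.
- front (a point): Fixed point straight above the pointer tongue, 140 mm from the axis at the height of the disc's top. The tub is in line when point tub_mark lies here.
- jar: Closed glass jar with a steel cap, 54 mm across, 85 mm high, standing loose on the middle of the disc (its top is 121 mm above the bench). Origin: centre of its underside.
- tape_roll: Bystander: loose amber packing-tape roll lying flat, a ring 100 mm across and 48 mm high. Origin: centre of its underside.
- cutter: Bystander: loose grey box cutter lying flat, about 175 x 26 x 14 mm. Origin: centre of its underside.
- mailer: Bystander: loose closed cardboard mailer, 160 x 110 x 50 mm. Origin: centre of its underside.
- open_carton: Bystander: loose open cardboard carton, 150 x 110 x 70 mm, with a raised flap. Origin: centre of its underside.
- mug: Bystander: loose white mug, 80 mm across, 92 mm high. Origin: centre of its underside.
- stapler: Bystander: loose black desk stapler, 130 x 34 x 50 mm. Origin: centre of its underside.
Not all that is in view belongs to the job. There is more than one size of the jar; the one meant has the size given above.

How it is judged:
By the outcome, as a careful person would: the job done as asked, in the order asked, and still so for the second after the job is handed in, with the robot touching nothing.
It also fails if it takes over 61 s, if anything falls off the work surface, if the arm or the gripper's body presses on something with over 40 N, if the wrist force passes 120 N, or if a joint passes its speed limit or range.

## Robot

A 6-joint arm with a two-finger parallel gripper is mounted at the origin on the work surface. World frame = base frame: x ahead of the robot, y to its left, z up, the work surface at z = 0. Lengths are in m, angles in rad, forces in N, time in s.
With the tool pointing down it reaches from about 0.35 to 0.725 m from the base axis. Payload 6 kg.
Tool frame: the origin (TCP) lies on the mounting face of the last link; the fingertips stand 173 mm ahead of it and the grasp point (between the pads) lies 155 mm ahead of it (manip.grip_depth is the distance from the TCP to the grasp point, in m); z points along the fingers, x is the direction in which the jaws open and shut, and the axes are right-handed (so a half turn about z gives the same grasp; the last joint's range is limited). The gripper opens to 85 mm and grips with 20 to 120 N. Pads are 22 mm wide; open, the fingers measure 114 mm over their backs; the gripper's body (76 mm by 85 mm) begins 54 mm behind the grasp point. The pads swing forward as they close: fully open they stand 13 mm farther back than shut.
Start: joints at [1.491, 0.04, 0.085, 0, -1.615, -0.334], TCP at [0.241, 0.549, 0.405] pointing down, gripper open.
Joint ranges: [-2.56, 2.56], [-1.29, 2.01], [-1.08, 1.49], [-3.29, 1.98], [-2.81, -0.18], [-2.99, 2.99]. Speed limits (rad/s): [2.57, 2.57, 3.01, 3.14, 3.14, 3.14].

## Interface

Orientations are given as a unit quaternion [w, x, y, z].
In Python, from plant import manip gives the robot as it stands. Calls block until the motion is done:
- manip.move_to(position, orientation): joint-space move of the TCP to a pose.
- manip.movel(position, rate=0.15, orientation=None): straight line of the TCP; orientation=None keeps the orientation; rate is the mean speed in m/s.
- manip.goto_joints(angles): joint-space move.
- manip.release() and manip.gripper_close(grasp_force=None): open the fingers fully, or close them until they stop; grasp_force is the grip in N (None keeps the last).
- manip.sleep(seconds).
- manip.ik(position, orientation): joint angles nearest the present ones, or None.
- manip.read_state(): the state.
- manip.read_camera(name): name is "scene" or "top" or "wrist"; returns a dict with "image" (480x640x3 uint8, red, green, blue), "range_z" (480x640 float32, m along the optical axis (not along the pixel's ray), 0 where there is no reading), "mtx" (3x3 intrinsics, pixels), "origin" and "rotation" of the camera in the world. Camera axes: x right, y up, looking along -z (the intrinsics and any distortion apply to the point x, -y, -z); pixel columns grow to the right and rows downward; lengths in m; the calibration is good to about 2 mm. A picture is of the moment at which its call begins.
A pose or a line that the arm cannot do raises manip.Unreachable and nothing moves.
- manip.close_job(): hands the job in, once; it reports no verdict.
Trained networks look in a picture, given as the dict that the camera call returned (one of the last four; its "shot" number tells which), for a name from the list of things; names that differ only in an ending like _2 or _b are one class to them, and where a whole thing is asked for, a point or a joint stands for the part that bears it (a point fixed in the world has none). Each returns a list of dicts, best first, with "confidence" (0 to 1); they miss things now and then, are a little off and sometimes report something else, mostly with a low value. They report only what shows in the picture. A call takes as long as a camera call. They do not tell look-alikes from the thing itself.
- manip.find_in(picture, target): "position" ([row, column] in pixels, amid what is visible of it).
- manip.silhouettes(picture, target): "region" (480x640 bool, what is visible of it) and "position" ([row, column] in pixels, amid what is visible of it).
- manip.tip_of(picture, target): "position" ([row, column] in pixels: a listed point, or the origin of a listed thing).
The state is a dict: "clock": time; "joints": joint angles; "dq": joint speeds; "joint_torque": joint torques, N m; "tool_pos": TCP position; "ee_rot": TCP orientation; "force": force on the tool from outside, world axes, zero at the start; "moment": the same for the moment, N m; "gripper_width": finger opening in m.
Only numpy, scipy, OpenCV 4.12 (cv2) and the standard library are available. Lean on these libraries where they do the work, as an engineer would, in place of code of your own. Each camera call takes 0.05 s, during which the arm holds its last target. There are 200 camera calls.

## Working session

There is one attempt and no reset: what is moved stays moved. The work goes in short steps, each a Python script; the robot and the scene stay as the last script left them, time stands still between calls to the robot, and variables do not carry over. Pictures are saved under pics/ and viewed, about 8 in all and at most 12, crops included, and the job is handed in when it is done.

```bash
ls; mkdir -p pics
cat > h.py <<'E'
import numpy as np, cv2
from plant import manip
def w2(p,r,c,z=None):
    """pixel -> world by depth (z None) or by intersecting plane height z"""
    K=np.array(p["mtx"]);d=np.array([(c-K[0,2])/K[0,0],-(r-K[1,2])/K[1,1],-1.])
    R=np.array(p["rotation"]);o=np.array(p["origin"])
    if R.shape==(4,):
        from scipy.spatial.transform import Rotation as Q; R=Q.from_quat(R[[1,2,3,0]]).as_matrix()
    v=R@d
    if z is None: t=p["range_z"][int(round(r)),int(round(c))]
    else: t=(z-o[2])/v[2]
    return o+v*t
def save(p,n): cv2.imwrite(f"pics/{n}.png",p["image"][:,:,::-1])
E
python3 - <<'E'
from h import *
for n in("top","scene"):
    p=manip.read_camera(n);save(p,n+"0");print(n,p["mtx"],p["origin"],p["rotation"],[k for k in p])
    for t in("foot","carousel","tub","jar","tub_mark","front","post"):
        for m in manip.tip_of(p,t)[:3]:
            r,c=m["position"];print(t,round(m["confidence"],2),np.round([r,c],1),np.round(w2(p,r,c),3))
print(manip.read_state())
E
```

```text
pics
top [[503.34318917   0.         314.8700689 ]
 [  0.         503.34318917 233.92505037]
 [  0.           0.           1.        ]] [ 0.23307062 -0.0322492   1.45128811] [ 0.71023366  0.07125699 -0.06845431 -0.69699684] ['image', 'range_z', 'mtx', 'origin', 'rotation', 'shot']
foot 0.76 [211.9 276.8] [0.569 0.084 0.079]
carousel 0.61 [208.7 277.7] [0.574 0.08  0.095]
carousel 0.4 [191.  295.2] [0.642 0.036 0.041]
tub 0.88 [191. 296.] [0.642 0.033 0.041]
tub 0.49 [156.7 227.9] [0.757 0.244 0.002]
jar 0.91 [307.9 230.7] [0.299 0.194 0.112]
jar 0.87 [208.1 275.5] [0.571 0.085 0.116]
jar 0.82 [251.8 384. ] [ 0.456 -0.212  0.109]
tub_mark 0.59 [175.3 313. ] [ 0.704 -0.015 -0.001]
front 0.57 [250.  244.5] [0.471 0.18  0.008]
front 0.22 [207.9 277.5] [0.575 0.08  0.1  ]
post 0.74 [166.2 291.3] [0.717 0.049 0.042]
post 0.7 [301.5 461.3] [ 0.334 -0.444  0.01 ]
scene [[440.74711136   0.         320.86162988]
 [  0.         440.74711136 242.667411  ]
 [  0.           0.           1.        ]] [ 1.38310749 -0.33920861  0.81208313] [0.74295622 0.34972729 0.24120207 0.51723152] ['image', 'rang
[... 612 characters left out ...]
.8] [ 0.695 -0.476  0.053]
{'clock': 0.8, 'joints': array([ 1.49069636e+00,  4.01668976e-02,  8.47712329e-02,  8.66484439e-06,
       -1.61550274e+00, -3.33706371e-01]), 'dq': array([ 0.00073786, -0.00040633,  0.00149603, -0.00035983, -0.00104   ,
       -0.00094977]), 'joint_torque': array([-5.47756008e-04, -3.67904484e+01,  3.47427177e+01,  6.93264574e+00,
       -9.56455260e-04,  5.79935417e-06]), 'tool_pos': array([0.24123097, 0.54935166, 0.40466583]), 'ee_rot': array([-2.78118529e-05, -5.46764273e-01,  8.37286586e-01, -4.30113038e-05]), 'force': array([-0.08074402,  0.03286403, -0.10574602]), 'moment': array([ 0.0299794 , -0.03690968, -0.00260822]), 'gripper_width': 0.08549785122463316}
```

View pics/top0.png

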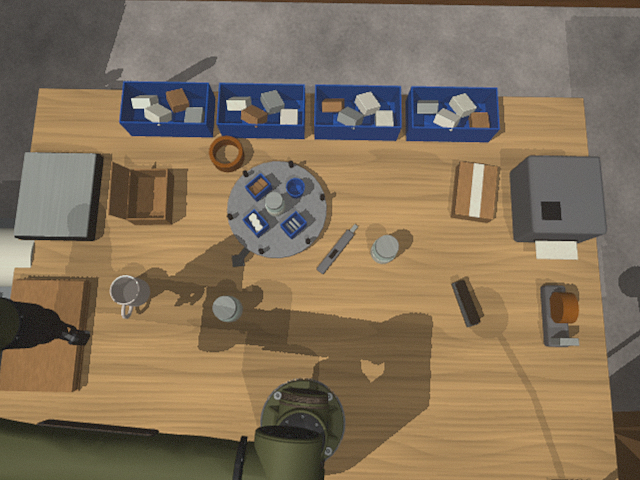

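View pics/scene0.png

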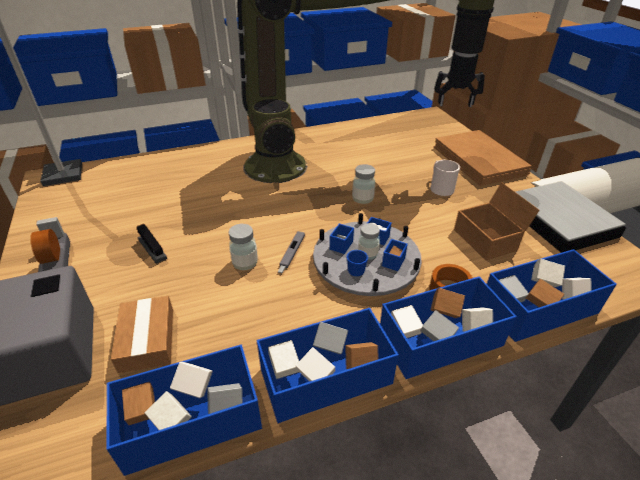

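Top view: carousel at about (277,208) px, round tub (295,187), and the pointer tongue's diamond end at (240,258), so nearly a half turn is needed. The three jars are at (276,205), (227,308) and (385,248). The one on the disc is the one to leave riding; the other two are lookalikes. Next I'll measure.

```bash
cat >> h.py <<'E'
from scipy.optimize import least_squares
def cloud(p):
    K=np.array(p["mtx"]);v,u=np.mgrid[:480,:640];t=p["range_z"]
    from scipy.spatial.transform import Rotation as Q
    R=Q.from_quat(np.array(p["rotation"])[[1,2,3,0]]).as_matrix()
    d=np.stack([(u-K[0,2])/K[0,0]*t,-(v-K[1,2])/K[1,1]*t,-t],-1)
    return d@R.T+p["origin"]
E
python3 - <<'E'
from h import *
for n in("top","scene"):
    p=manip.read_camera(n);P=cloud(p);z=P[...,2]
    c0=np.array([.572,.083]);d=np.hypot(*(P[...,:2]-c0).transpose(2,0,1))
    m=(p["range_z"]>0)&(d<.2)
    print(n,np.histogram(z[m],np.arange(-.01,.14,.01)))
    # posts: dark pixels near rim
    g=p["image"].max(2); mm=m&(d>.115)&(d<.155)&(g<60)
    k,l,s,ce=cv2.connectedComponentsWithStats(mm.astype(np.uint8))
    for i in range(1,k):
        if s[i,4]>4:
            q=P[l==i];top=q[q[:,2]>.05]
            print(s[i,4],np.round(ce[i],1),np.round(q.mean(0),3),len(top),np.round(top.mean(0),4) if len(top) else '')
    # disc edge via chroma/grey
    r=manip.silhouettes(p,"tub")[0]["region"]; q=P[r];print("tub",r.sum(),np.round(q.mean(0),3))
    rim=q[q[:,2]>.075];print(len(rim),rim.mean(0) if len(rim) else '')
    x=cv2.resize(p["image"][140:280,190:370] if n=="top" else p["image"][200:300,290:440],None,fx=4,fy=4,interpolation=cv2.INTER_CUBIC);cv2.imwrite(f"pics/{n}c.png",x[:,:,::-1])
E
```

```text
top (array([2595, 3468,  281,  125, 4890,  894,  238,  452,  355,  346,   55,
          9,   89,  152,    0]), array([-0.01,  0.  ,  0.01,  0.02,  0.03,  0.04,  0.05,  0.06,  0.07,
        0.08,  0.09,  0.1 ,  0.11,  0.12,  0.13,  0.14]))
20 [290.5 164. ] [0.718 0.051 0.059] 16 [0.7181 0.0508 0.0631]
20 [245.6 173.9] [0.687 0.18  0.056] 13 [0.6865 0.1804 0.0625]
18 [321.9 196.7] [ 0.62  -0.042  0.062] 16 [ 0.6205 -0.0421  0.0647]
20 [229.8 216.4] [0.559 0.218 0.059] 16 [0.5589 0.2187 0.0638]
17 [307.8 241.1] [ 0.491 -0.004  0.061] 14 [ 0.4914 -0.0044  0.065 ]
18 [260.9 251. ] [0.46  0.126 0.061] 13 [0.4607 0.1262 0.0675]
tub 314 [0.644 0.036 0.066]
81 [0.63645781 0.03418653 0.11668899]
scene (array([1844, 2212,  174,  171, 3583,  358,  423,  647,  551,  459,   87,
         44,  101,  131,    0]), array([-0.01,  0.  ,  0.01,  0.02,  0.03,  0.04,  0.05,  0.06,  0.07,
        0.08,  0.09,  0.1 ,  0.11,  0.12,  0.13,  0.14]))
8 [361.4 216.4] [0.465 0.129 0.06 ] 8 [0.465  0.1293 0.0602]
42 [405.1 231.4] [0.564 0.217 0.055] 25 [0.5646 0.2174 0.063 ]
20 [320.6 234.6] [ 0.497 -0.008  0.055] 13 [ 0.4975 -0.0081  0.0621]
25 [415.3 264. ] [0.693 0.176 0.056] 16 [0.6925 0.1763 0.062 ]
55 [325. 268.] [ 0.627 -0.044  0.055] 35 [ 0.6268 -0.044   0.0618]
7 [375.7 279.6] [0.72  0.051 0.068] 7 [0.7197 0.0508 0.0678]
234 [379.8 421.8] [ 0.677  0.163 -0.75 ] 0 
tub 466 [0.647 0.031 0.069]
153 [0.65284698 0.02833222 0.09059378]
```

View pics/topc.png

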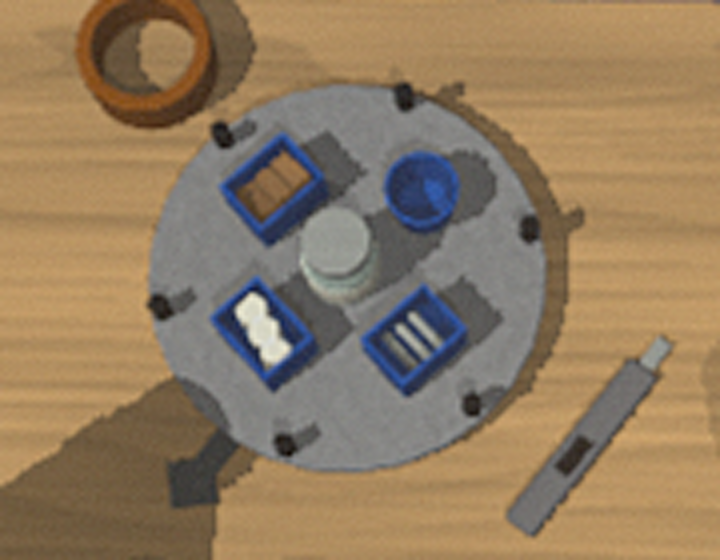

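Crop: pointer tongue from (230,445) to the diamond tip at about (172,507), and six posts. The tub at (422,190) lies between the posts at (404,97) and (530,229).

```bash
cat >> h.py <<'E'
C0=np.array([.59,.086])
def measure(p,C0=C0,verbose=False):
    """centre, tub angle modulo 60 from posts (mid-height ~ their mean), pointer angle"""
    P=cloud(p);d=np.hypot(*(P[...,:2]-C0).transpose(2,0,1));g=p["image"].max(2)
    mm=(p["range_z"]>0)&(d>.112)&(d<.158)&(g<60)&(P[...,2]>.045)&(P[...,2]<.08)
    k,l,s,ce=cv2.connectedComponentsWithStats(mm.astype(np.uint8))
    return np.array([w2(p,ce[i][1],ce[i][0],.058)[:2] for i in range(1,k) if 5<=s[i,4]<80])
def fit(q,C0=C0,fixed=False):
    a=np.arctan2(*(q-C0).T[::-1]);m0=np.angle(np.mean(np.exp(6j*a)))/6
    def f(v):
        c=C0 if fixed else v[1:3];b=v[0]+np.round((a-v[0])/(np.pi/3))*np.pi/3
        return (c+.135*np.c_[np.cos(b),np.sin(b)]-q).ravel()
    s=least_squares(f,[m0,*C0],loss="soft_l1",f_scale=.003);return s.x,np.abs(s.fun).max()
def pointer(p,C):
    P=cloud(p);im=p["image"].astype(int);q=np.stack([np.zeros(2)]);
    v,u=np.mgrid[:480,:640];d=np.hypot(*(P[...,:2]-C).transpose(2,0,1))
    m=(d>.15)&(d<.225)&(im.max(2)<90)&(im.max(2)-im.min(2)<14)&(P[...,2]<.03)&(P[...,2]>-.02)
    k,l,s,ce=cv2.connectedComponentsWithStats(m.astype(np.uint8))
    i=1+np.argmax(s[1:,4]);pts=np.array([w2(p,r,c,.006)[:2] for r,c in np.argwhere(l==i)])
    return s[i],pts
E
python3 - <<'E'
from h import *
for n in("top","scene"):
    p=manip.read_camera(n);q=measure(p);v,e=fit(q)
    print(n,len(q),"ang",np.degrees(v[0]),"C",v[1:],"err",e)
    s,t=pointer(p,v[1:]);w=t.mean(0)-v[1:];r=np.hypot(*(t-v[1:]).T)
    print(s,"pointer ang",np.degrees(np.arctan2(w[1],w[0])),r.min(),r.max())
    far=t[r>r.max()-.012].mean(0)-v[1:];print("tip ang",np.degrees(np.arctan2(far[1],far[0])))
    # tub rim: blue pixel region centre at mid-height
    r=manip.silhouettes(p,"tub")[0]["region"];c=np.argwhere(r).mean(0)
    for m in manip.tip_of(p,"tub_mark")[:1]+manip.tip_of(p,"tub")[:1]:
        x=w2(p,*m["position"],.036)[:2]-v[1:];print("mark/tub",np.hypot(*x),np.degrees(np.arctan2(x[1],x[0])))
    x=w2(p,*c,.065)[:2]-v[1:];print("sil",np.hypot(*x),np.degrees(np.arctan2(x[1],x[0])))
    for t in("tape_roll","cutter"):
        R=manip.silhouettes(p,t)[0]["region"];Q=cloud(p)[R];Q=Q[(Q[:,2]>.003)&(Q[:,2]<.1)];dd=np.hypot(*(Q[:,:2]-v[1:]).T);print(t,Q.mean(0),"min r",np.percentile(dd,2),"zmax",np.percentile(Q[:,2],98))
E
```

```text
top 6 ang -16.537086151450094 C [0.5905868  0.08863258] err 0.0010095731723949175
[232 249  16  18 160] pointer ang 143.68207797066407 0.14999036516953765 0.20700990432730138
tip ang 143.72099094629652
mark/tub 0.1373756023683867 -44.933009934380145
mark/tub 0.07546159410471183 -40.87116804321294
sil 0.07683293025796646 -43.84651977217071
tape_roll [0.75649029 0.24554287 0.03814726] min r 0.18080681920418507 zmax 0.0538591377927287
cutter [ 0.47970785 -0.08786108  0.01422188] min r 0.1971953255389751 zmax 0.021598788031371222
scene 6 ang -16.658424355427854 C [0.5945948  0.08730145] err 0.000607509727869715
[290 241   8   8  39] pointer ang -131.01361118292832 0.2079195859872192 0.22190255198627798
tip ang -131.13063227975871
mark/tub 0.13530481108984752 -45.527495168257204
mark/tub 0.08053073419533506 -42.89181162089624
sil 0.07217460679469151 -48.47569309999076
tape_roll [0.73739449 0.24738504 0.03539064] min r 0.1791561780053446 zmax 0.05084472638062534
cutter [ 0.48516938 -0.09133045  0.01312574] min r 0.19944949496028935 zmax 0.018535415463958115
```

```bash
cat >> h.py <<'E'
from scipy.spatial.transform import Rotation as Rn
C=np.array([.592,.0882]);ZT=.055+.173
def pose(phi,z=ZT,r=.138,flip=0):
    f=np.radians(phi);x=np.array([np.cos(f),np.sin(f),0]);zz=np.array([0,0,-1.]);xs=-x if flip else x
    q=Rn.from_matrix(np.c_[xs,np.cross(zz,xs),zz]).as_quat()[[3,0,1,2]]
    return np.r_[C+r*x[:2],z],q
E
python3 - <<'E'
from h import *
for fl in(0,1):
    for phi in(305,298,290,260,230,200,170,150,130,121,110):
        j=manip.ik(*pose(phi,flip=fl));print(fl,phi,None if j is None else np.round(j,2))
E
```

```text
0 305 [ 0.26  0.27  0.02  0.   -1.32  1.92]
0 298 [ 0.25  0.24 -0.02  0.   -1.31  1.81]
0 290 [ 0.25  0.2  -0.07  0.   -1.31  1.67]
0 260 [ 0.27  0.01 -0.27  0.   -1.29  1.13]
0 230 [ 0.37 -0.17 -0.44  0.   -1.3   0.51]
0 200 [ 0.53 -0.29 -0.54  0.   -1.32 -0.18]
0 170 [ 0.67 -0.27 -0.52  0.   -1.32 -0.85]
0 150 [ 0.73 -0.19 -0.45  0.   -1.3  -1.25]
0 130 [ 0.74 -0.07 -0.35  0.   -1.29 -1.61]
0 121 [ 0.74 -0.01 -0.29  0.   -1.29 -1.77]
0 110 [ 0.72  0.06 -0.22  0.   -1.29 -1.94]
1 305 [ 0.26  0.27  0.02  0.   -1.32 -1.22]
1 298 [ 0.25  0.24 -0.02  0.   -1.31 -1.33]
1 290 [ 0.25  0.2  -0.07  0.   -1.31 -1.47]
1 260 [ 0.27  0.01 -0.27  0.   -1.29 -2.01]
1 230 [ 0.37 -0.17 -0.44  0.   -1.3  -2.63]
1 200 [ 0.53 -0.29 -0.54  0.   -1.32  2.97]
1 170 [ 0.67 -0.27 -0.52  0.   -1.32  2.29]
1 150 [ 0.73 -0.19 -0.45  0.   -1.3   1.89]
1 130 [ 0.74 -0.07 -0.35  0.   -1.29  1.53]
1 121 [ 0.74 -0.01 -0.29  0.   -1.29  1.38]
1 110 [ 0.72  0.06 -0.22  0.   -1.29  1.2 ]
```

Run:
```python
from h import *
manip.gripper_close(20)
manip.move_to(*pose(304,.34))
p,q=pose(304);manip.movel(p,.12,q)
def f(t):
    s=manip.read_state();print(t,round(s["clock"],2),np.round(s["force"],1),np.round(s["tool_pos"],3),round(s["gripper_width"],3))
f("down")
for phi in(294,284,270,255):
    p,q=pose(phi);manip.movel(p,.035,q);f(phi)
pic=manip.read_camera("top");v=measure(pic,C);x,e=fit(v,C);print(len(v),np.degrees(x[0]),x[1:],e);save(pic,"a")
r=manip.read_camera("scene");v=measure(r,C);x,e=fit(v,C);print(len(v),np.degrees(x[0]),x[1:],e)
cv2.imwrite("pics/a2.png",np.hstack([cv2.resize(i,None,fx=2.6,fy=2.6)for i in(pic["image"][140:280,190:340],r["image"][160:300,290:440])])[:,:,::-1])
```

```text
down 6.0 [0.1 0.1 0.3] [ 0.67  -0.026  0.229] 0.0
294 6.83 [ 0.3 -0.8  0.3] [ 0.648 -0.038  0.228] -0.0
284 7.67 [0.6 0.  0.3] [ 0.625 -0.046  0.228] -0.0
270 8.78 [ 0.5 -0.2 -0. ] [ 0.592 -0.05   0.228] 0.0
255 9.96 [ 1.4 -0.   0.4] [ 0.556 -0.045  0.228] -0.0
3 7.63931059285443 [0.59113315 0.08855094] 0.001006701591689807
8 8.06004743021055 [0.59428029 0.08666097] 0.011792627126143748
```

View pics/a2.png

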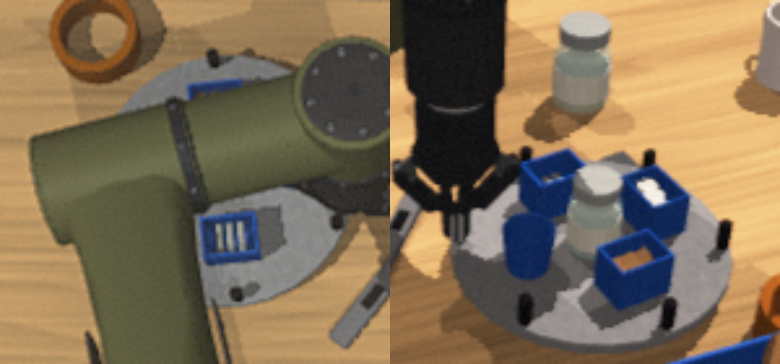

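The left half (top view) is partly covered by the arm. The right half shows the closed fingertips behind a post, clear of the tub, with the jar upright. The post is now at 247.7°, as planned, so I'll carry on.

Run:
```python
from h import *
def f(t):
    s=manip.read_state();print(t,round(s["clock"],2),np.round(s["force"],1))
for phi in(240,225,210,195,180,165,150,137,126):
    p,q=pose(phi);manip.movel(p,.04 if phi>130 else .025,q);f(phi)
manip.sleep(.3)
for n in("top","scene"):
    r=manip.read_camera(n);v=measure(r,C);x,e=fit(v,C);print(n,len(v),np.degrees(x[0]),x[1:],e)
    x,e=fit(v,C,True);print("fixed",np.degrees(x[0]),e);save(r,"b"+n)
    for m in manip.tip_of(r,"tub_mark")[:2]:
        y=w2(r,*m["position"],.036)[:2]-C;print("mark",m["confidence"],np.hypot(*y),np.degrees(np.arctan2(y[1],y[0])))
```

```text
240 11.11 [ 0.2  0.9 -0.6]
225 12.16 [-0.7  0.1 -0. ]
210 13.21 [0.2 0.6 0.3]
195 14.26 [-0.7 -0.7 -0.1]
180 15.31 [-0.1  0.2  0.6]
165 16.36 [-0.7 -0.5  0.2]
150 17.41 [ 0.  -0.3 -1. ]
137 18.34 [ 0.  -0.4  0.3]
126 19.55 [-0.7 -1.2 -0. ]
top 5 -1.5291381714893213 [0.59057738 0.08913046] 0.0007905889366313645
fixed -1.5991649013880287 0.0018735274590211404
mark 0.81 0.1347365590379027 146.2950051126401
mark 0.71 0.007639666110967414 -140.68650250220244
scene 7 -1.440309719777917 [0.59366948 0.0867152 ] 0.02453109278399379
fixed -1.3444444231418564 0.022663312789611423
mark 0.67 0.15157564377186783 146.4506876149557
```

Run:
```python
from h import *
p,q=pose(121.6);manip.movel(p,.012,q);manip.sleep(.3)
p,q=pose(129);manip.movel(p,.05,q)
p,q=pose(129,.36);manip.movel(p,.15,q)
manip.goto_joints([1.491,.04,.085,0,-1.615,-.334])
print(manip.read_state()["clock"])
for n in("top","scene"):
    r=manip.read_camera(n);v=measure(r,C);x,e=fit(v,C);print(n,len(v),"tub",np.degrees(x[0])%60+90,x[1:],e);save(r,"c"+n)
    s,t=pointer(r,x[1:]);w=t.mean(0)-x[1:];rr=np.hypot(*(t-x[1:]).T);print("ptr",s,np.degrees(np.arctan2(w[1],w[0])),rr.min(),rr.max())
    for m in manip.tip_of(r,"tub_mark")[:1]+manip.tip_of(r,"front")[:2]:
        y=w2(r,*m["position"],.036)[:2]-x[1:];print(m["confidence"],np.hypot(*y),np.degrees(np.arctan2(y[1],y[0])))
    if n=="top": a=r
cv2.imwrite("pics/c.png",np.hstack([cv2.resize(i,None,fx=2.6,fy=2.6,interpolation=cv2.INTER_CUBIC)for i in(a["image"][140:280,200:350],r["image"][180:320,290:440])])[:,:,::-1])
```

```text
24.5583
top 6 tub 144.04369359639463 [0.59036137 0.08856291] 0.0006288540232877171
ptr [232 249  16  18 159] 143.6606967425952 0.15048645115410958 0.2068696477791446
0.97 0.13867198613768267 139.00435579786725
0.92 0.14587384186832628 143.55258694757225
scene 6 tub 144.04456075778853 [0.59444021 0.08748144] 0.0012921101683555647
ptr [290 241   8   8  39] -130.9509276189637 0.20796615383856487 0.22192897761140518
0.82 0.13937488882961924 146.17248932656878
0.74 0.13903123477041524 142.2730103540836
```

View pics/c.png

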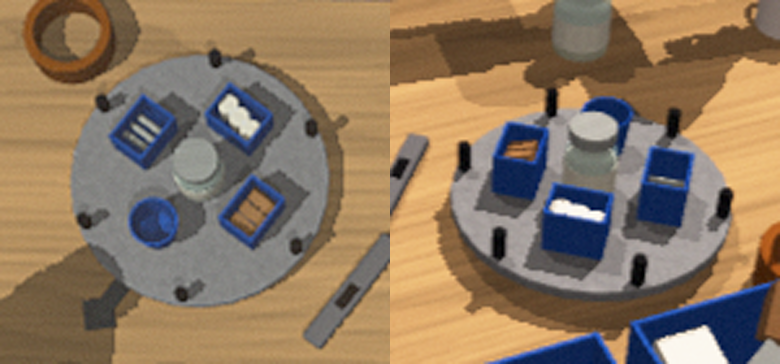

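Left half: the tub at (153,222) stands on the line from the disc centre to the diamond at (103,310). The jar is upright in the middle, and the tape roll and cutter haven't moved. Handing in.

```bash
python3 -c "
from plant import manip
manip.close_job();print(manip.read_state()['clock'])"
```

```text
the job is handed in; nothing more can be done
the job is handed in; nothing more can be done
```

I turned the carousel about 170° clockwise until the round tub stood in line with the pointer, then handed the job in. The closed fingertips pushed a single rim post in one slow arc, backed off and lifted clear. The arm then went back to its start pose. About 25 s of the 61 s were used.

- **Alignment:** the last check, from the top camera with the arm out of the way, put the tub at 144.0° and the pointer at 143.7°, so they agree within about 0.4°. A fit to the posts from the scene camera also gave 144.0° for the tub.
- **Bench:** the jar stands upright in the middle, and in the last picture (a close crop of the carousel) the tape roll and cutter had not moved. I did not check the bystanders farther away. They were well off the arm's path.
- **Forces:** the wrist force read no more than about 1.5 N at the stops between pushes. I did not record it during the moves.
- **Checks that disagreed:**
  - The network's tub-mark points read 139.0° from the top and 146.2° from the scene camera. Those are 5° below and 2° above the post fit, which I trusted because its residuals were about 1 mm.
  - My colour search for the pointer in the scene camera picked up something else, so I ignored it. The network's fixed-pointer point gave 143.6° from the top and 142.3° from the scene camera.
  - The two cameras placed the disc centre 4 mm apart, so I measured each angle against that camera's own centre.

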